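# Hang the film reels on the drying rod

### The job

Take the drying rod from under the grey control unit, drawing it straight out by its bare shaft, lay it in the two notches of the drying stand and let go; then take it again by its orange handle. Thread it level through the hubs of all three film reels where they stand in the black rack, lift them off together, and lay the loaded rod back in the stand's two notches with the reels hanging between the forks. Let nothing drop, never touch the reels with the gripper, and leave the other things on the table where they are.

Things in the scene. Friction and masses are not known exactly. Their poses are not given: they have to be found in the camera images.
- rod: drying rod, 90 g: bare round steel shaft 8 mm thick, 190 mm long (last 10 mm tapered), round orange handle 18 mm thick, 80 mm long. Origin on its axis at the middle of the shaft; its y runs along it to the tip (tip y +95 mm, shaft meets handle y -95, handle's end y -175; balances near y -28). Starts level, axis 38 mm above the table, handle wholly under the control unit
- rod_grip (a point): middle of the rod's orange handle, on its axis (y -135 mm in the rod's frame)
- rod_tip (a point): end of the rod's tapered tip, on its axis
- unit: fixed grey unit, 160 mm wide in x, on side legs (126 mm between), underside 75 mm, top 165 mm up. Origin on the table under the stowed rod's shaft middle, axes as the rod's. Front face at y -105 mm, back at -225. Rod lies in a notch under it (y -150, 41 mm high) and in a post before it (y +75, 8 mm thick, 48 mm high, 40 wide): raise it 6 mm, draw it 85 mm or more along +y, then lift
- stand: fixed steel stand: two forks at y -65 and +65 mm, each 8 mm thick along y, with an upward 90-degree notch that seats the shaft with its axis 85 mm above the table; notch tips 95 mm high, 31 mm apart; feet 85 mm wide. Origin on the table midway between the forks; its y runs along the seated rod to its tip. With the shaft's middle over the origin, the handle overhangs the -y fork
- rack: fixed black rack, 85 x 88 mm and 32 mm high, holding the three reels on edge in a row, hubs in line along its y and 21.5 mm apart (middle reel over the origin), hub axis about 50 mm above the table. Origin on the table at its centre; the rod comes in from its -y side, tip to +y
- reelA: white film reel, 75 mm across, 14 mm thick, about 30 g, with a 16 mm round hole through its hub; origin at its centre, its y axis along the hole; it stands on edge in the rack and lifts straight up. Its place in the row varies
- reelB: blue film reel, 75 mm across, 14 mm thick, about 30 g, with a 16 mm round hole through its hub; origin at its centre, its y axis along the hole; it stands on edge in the rack and lifts straight up. Its place in the row varies
- reelC: yellow film reel, 75 mm across, 14 mm thick, about 30 g, with a 16 mm round hole through its hub; origin at its centre, its y axis along the hole; it stands on edge in the rack and lifts straight up. Its place in the row varies
- amber: brown glass bottle, 52 mm across, 125 mm high; a bystander, origin under its centre
- canister: black film canister with a grey lid, 35 mm across, 52 mm high; a bystander, origin under its centre
- loupe: black loupe, 42 mm across, 40 mm high; a bystander, origin under its centre
- lenscap: flat black lens cap, 58 mm across, 8 mm high; a bystander, origin under its centre

How it is judged:
By the outcome, as a careful person would: the job done as asked, in the order asked, and still so for the second after the job is handed in, with the robot touching nothing.
It also fails if it takes over 64 s, if anything falls off the work surface, if the arm or the gripper's body presses on something with over 40 N, if the wrist force passes 120 N, or if a joint passes its speed limit or range.

### The arm

A 7-joint arm with a two-finger parallel gripper is mounted at the origin on the work surface. World frame = base frame: x ahead of the robot, y to its left, z up, the work surface at z = 0. Lengths are in mm, angles in rad, forces in N, time in s.
With the tool pointing down it reaches from about 350 to 900 mm from the base axis. Payload 19.9 kg.
Tool frame: the origin (TCP) lies at the very end of the fingers, on their centre line; the grasp point (between the pads) lies 19 mm behind it; z points along the fingers, x is the direction in which the jaws open and shut, and the axes are right-handed (so a half turn about z gives the same grasp; the last joint's range is limited). The gripper opens to 94 mm and grips with 3 to 60 N. Pads are 16 mm wide; open, the fingers measure 119 mm over their backs; the gripper's body (75 mm by 177 mm) begins 78 mm behind the grasp point.
Start: joints at [1.111, 0.417, -0.01, 1.614, 0.005, 1.111, -0.053], TCP at [254.155, -570.965, 179.225] pointing down, gripper open.
Joint ranges: [-2.81, 2.81], [-0.39, 2.02], [-1.27, 1.25], [0.06, 2.57], [-1.19, 4.33], [0.19, 2], [-2.82, 2.82]. Speed limits (rad/s): [1.89, 1.89, 2.39, 2.39, 3.01, 3.01, 3.01].

### API

Orientations are given as a 3x3 rotation matrix whose columns are the frame's x, y, z axes.
In Python, from cell import ctrl gives the robot as it stands. The module is installed in compiled form; this text tells all that it offers. Calls block until the motion is done:
- ctrl.movep(position, orientation): joint-space move of the TCP to a pose.
- ctrl.move_straight(position, rotation=None, rate=150, contact_N=None): straight line of the TCP; rotation=None keeps the orientation; rate is the mean speed in mm/s. With contact_N (N) it stops when the force on the tool has changed by that much, and returns True; else False.
- ctrl.goto_joints(angles): joint-space move.
- ctrl.ungrasp() and ctrl.gripper_close(squeeze=None): open the fingers fully, or close them until they stop; squeeze is the grip in N (None keeps the last).
- ctrl.dwell(seconds).
- ctrl.inverse_kinematics(position, orientation): joint angles nearest the present ones, or None.
- ctrl.get_obs(): the state.
- ctrl.grab_frame(name): name is "scene" or "top"; returns the picture (480x640x3 uint8, blue, green, red); there is no depth.
- ctrl.camera_params(name): a dict with "fx", "fy", "cx", "cy" (pixels), "rvec" (rotation vector, rad) and "tvec" (3), from world to camera coordinates, as OpenCV has them. Camera axes: x right, y down, z forward; pixel columns grow to the right and rows downward; lengths in mm; the calibration is good to about 2 mm. A picture is of the moment at which its call begins. camera_params takes no time and is no camera call.
A pose or a line that the arm cannot do raises ctrl.PlanningError and nothing moves.
- ctrl.finish_job(): hands the job in, once; it reports no verdict.
The state is a dict: "t": time; "joint_positions": joint angles; "joint_vel": joint speeds; "joint_efforts": joint torques, N m; "tool_pos": TCP position; "tcp_rot": TCP orientation; "force": force on the tool from outside, world axes, zero at the start; "wrist_torque": the same for the moment, N m; "finger_gap": finger opening in mm.
Only numpy, scipy, OpenCV 4.12 (cv2) and the standard library are available. Lean on these libraries where they do the work, as an engineer would, in place of code of your own. Each camera call takes 0.05 s, during which the arm holds its last target. There are 200 camera calls.

## Working session

There is one attempt and no reset: what is moved stays moved. The work goes in short steps, each a Python script; the robot and the scene stay as the last script left them, time stands still between calls to the robot, and variables do not carry over. Pictures are saved under pics/ and viewed, about 8 in all and at most 12, crops included, and the job is handed in when it is done.

```bash
mkdir -p pics
python3 - <<'E'
from cell import ctrl
import cv2
for n in("scene","top"):
    cv2.imwrite(f"pics/{n}0.png",ctrl.grab_frame(n)); p=ctrl.camera_params(n); print(n,p)
    R=cv2.Rodrigues(p["rvec"])[0] if hasattr(p["rvec"],"shape") else None
    print(-R.T@p["tvec"] if R is not None else "")
o=ctrl.get_obs(); print(o["t"],o["tcp_rot"],o["force"])
E
```

```text
scene {'fx': 509.6447870155111, 'fy': 509.6447870155111, 'cx': 326.96590604625135, 'cy': 229.7505282517349, 'rvec': array([ 2.0462454 ,  1.69035836, -0.48298359]), 'tvec': array([-125.96239206, -427.82934043, 1570.20222256])}
[1206.54638643 -119.33404187 1092.90653412]
top {'fx': 538.2793725840804, 'fy': 538.2793725840804, 'cx': 319.1022879200893, 'cy': 243.15173833163539, 'rvec': array([ 2.12537859, -2.17290262,  0.191425  ]), 'tvec': array([   7.87925916,  555.24390473, 1089.48324314])}
[ 378.58449389   21.16486043 1162.56502752]
0.1 [[ 4.06698700e-01 -9.13562196e-01 -5.31308481e-04]
 [-9.13561629e-01 -4.06699041e-01  1.01953149e-03]
 [-1.14748807e-03  7.07409116e-05 -9.99999339e-01]] [0.58522532 0.39680013 0.45782734]
```

View pics/scene0.png

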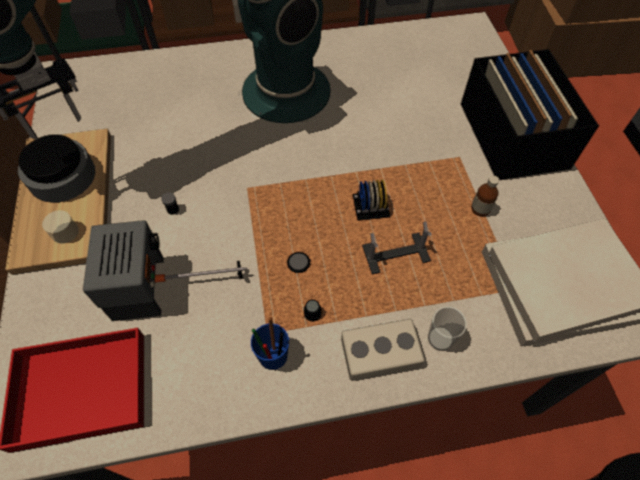

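View pics/top0.png

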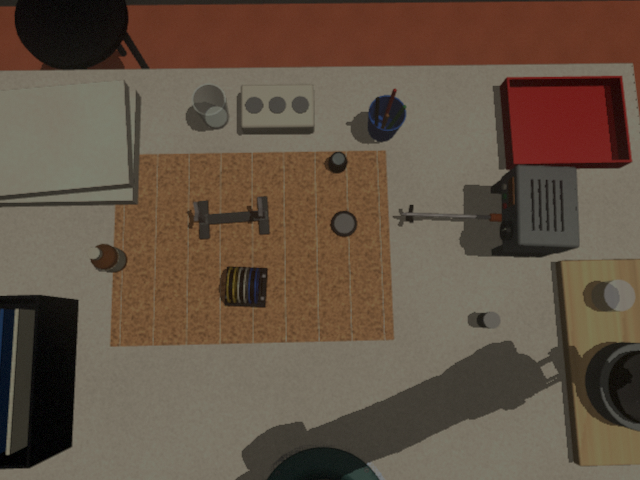

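Run:
```python
import cv2,numpy as np
t=cv2.imread("pics/top0.png");s=cv2.imread("pics/scene0.png")
def crop(im,x0,y0,w,h,k):
    c=cv2.resize(im[y0:y0+h,x0:x0+w],None,fx=k,fy=k,interpolation=cv2.INTER_CUBIC)
    c=np.clip(c.astype(float)*1.6,0,255).astype(np.uint8)
    for i in range(0,w,10): cv2.line(c,(i*k,0),(i*k,6),(0,255,0),1);cv2.putText(c,str(x0+i),(i*k,16),0,.33,(0,255,0),1)
    for j in range(0,h,10): cv2.line(c,(0,j*k),(6,j*k),(0,255,0),1);cv2.putText(c,str(y0+j),(8,j*k+4),0,.33,(0,255,0),1)
    return c
def pad(c,w,h): return cv2.copyMakeBorder(c,0,h-c.shape[0],0,w-c.shape[1],cv2.BORDER_CONSTANT)
cv2.imwrite("pics/a.png",np.hstack([pad(crop(t,185,190,95,120,4),390,600)[:,:390],pad(crop(s,345,170,100,110,4),400,600)]))
cv2.imwrite("pics/b.png",np.vstack([pad(crop(t,390,195,130,45,6),790,275),pad(crop(s,140,250,125,50,6),790,310)]))
```

```text
(no output)
```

View pics/a.png

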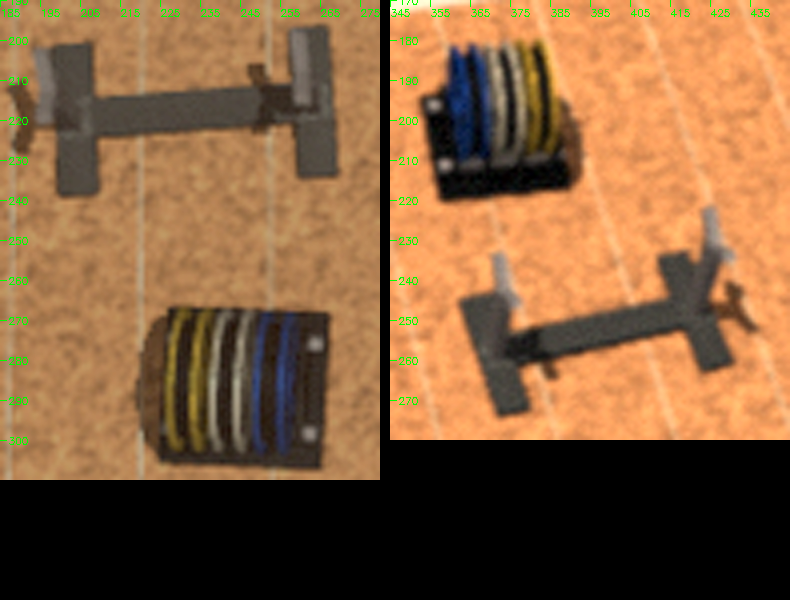

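View pics/b.png

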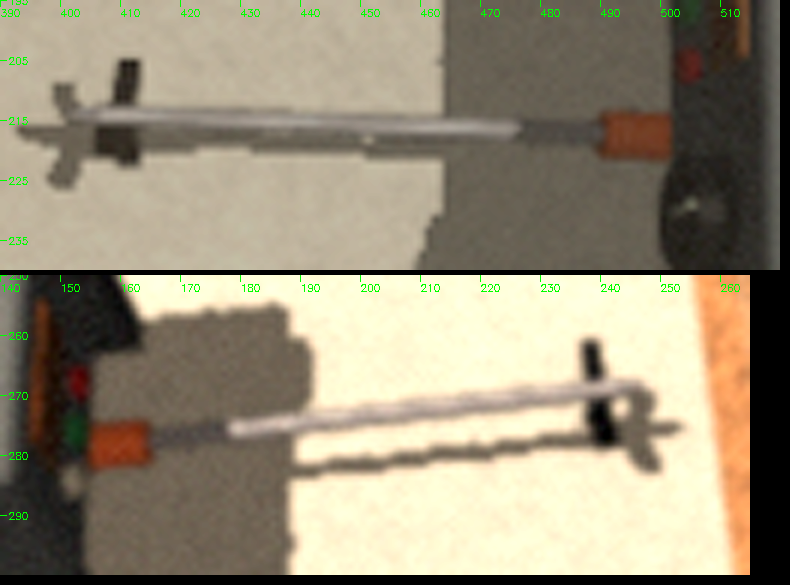

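The pictures show the rod tip at about (403,214) in the top view, and the handle joint at (490,217). The stand is around (230,215) and the rack around (246,287), with reels in the order yellow, white, blue from left to right (+y to -y). I'll fit poses from these points.

```bash
cat > h.py <<'E'
import numpy as np,cv2
from scipy.optimize import least_squares
from cell import ctrl
P={n:ctrl.camera_params(n) for n in("scene","top")}
def proj(n,X):
    p=P[n];K=np.array([[p["fx"],0,p["cx"]],[0,p["fy"],p["cy"]],[0,0,1]])
    return cv2.projectPoints(np.atleast_2d(X).astype(float),p["rvec"],p["tvec"],K,None)[0][:,0]
def ray(n,uv,z):
    p=P[n];R=cv2.Rodrigues(p["rvec"])[0];c=-R.T@p["tvec"]
    d=R.T@np.array([(uv[0]-p["cx"])/p["fx"],(uv[1]-p["cy"])/p["fy"],1]);return c+d*(z-c[2])/d[2]
def W(q,L):
    x,y,a=q;L=np.atleast_2d(L).astype(float);c,s=np.cos(a),np.sin(a)
    return np.c_[x+c*L[:,0]-s*L[:,1],y+s*L[:,0]+c*L[:,1],L[:,2]]
def fit(obs,q0):  # obs: (cam,local xyz,uv)
    f=lambda q:np.concatenate([proj(n,W(q,l))[0]-uv for n,l,uv in obs])
    r=least_squares(f,q0);return r.x,r.fun.reshape(-1,2).round(1)
E
python3 - <<'E'
from h import *
for n,uv,z,t in [("top",(490,217.2),38,"joint"),("top",(403.3,213.7),38,"tip"),("scene",(165,277),38,"joint"),("scene",(246.7,268.3),38,"tip"),
 ("top",(197.5,201.2),0,"Lfoot"),("top",(208.2,200.7),0,""),("top",(210,238.7),0,""),("top",(199.2,239),0,""),
 ("top",(257.5,197),0,"Rfoot"),("top",(266.7,196.5),0,""),("top",(269.5,234.2),0,""),("top",(259.5,235),0,""),
 ("scene",(362.5,244.5),0,"s -y foot"),("scene",(372,242.5),0,""),("scene",(379.5,272),0,""),("scene",(369.5,274),0,""),
 ("scene",(412,235),0,"s +y foot"),("scene",(419.5,233),0,""),("scene",(430.5,260),0,""),("scene",(422,263),0,""),
 ("top",(227,267),32,"rack"),("top",(267.5,268.5),0,""),("top",(265.5,307),0,""),("top",(225,305.5),32,""),
 ("top",(264,276),32,"dot"),("top",(262.2,298.3),32,"dot"),("scene",(356,196.5),32,"dot"),("scene",(358.7,211),32,"dot"),
 ("top",(243.1,285),87.5,"white top"),("scene",(470/4-97.5+345,0),0,"-")]:
    print(t,n,ray(n,uv,z).round(1))
E
```

```text
joint top [ 605.  -372.5   38. ]
tip top [ 616.3 -186.3   38. ]
joint scene [ 603.7 -371.5   38. ]
tip scene [ 616.1 -183.9   38. ]
Lfoot top [661.3 260.5   0. ]
 top [662. 237.   0.]
 top [576.9 232.4   0. ]
 top [576.7 255.8   0. ]
Rfoot top [668.3 128.4   0. ]
 top [669.1 108.1   0. ]
 top [584.2 102.7   0. ]
 top [582.9 124.6   0. ]
s -y foot scene [581.4 105.3   0. ]
 scene [580.1 130.1   0. ]
 scene [664.7 128.    0. ]
 scene [665.5 102.9   0. ]
s +y foot scene [577.3 235.2   0. ]
 scene [575.1 255.6   0. ]
 scene [655.8 259.6   0. ]
 scene [660.  236.6   0. ]
rack top [510.3 190.4  32. ]
 top [508.9 107.7   0. ]
 top [426.1 112.7   0. ]
 top [429.8 194.3  32. ]
dot top [489.6 112.8  32. ]
dot top [443.  116.9  32. ]
dot scene [455.8 115.3  32. ]
dot scene [501.5 111.9  32. ]
white top top [467.1 150.   87.5]
- scene [-412.7  347.9    0. ]
```

```bash
cat >> h.py <<'E'
ROD=(610.2,-278.5,-.0635);STAND=(621.3,181.4,.049);RACK=(468,151,-.065)
def Rt(a): c,s=np.cos(a),np.sin(a);return np.array([[c,s,0],[s,-c,0],[0,0,-1.]])
def tcp(q,yl,z): # TCP for grasp point at frame-q point y=yl, axis height z
    return W(q,[0,yl,z-19])[0]
def st():
    o=ctrl.get_obs();print(round(o["t"],2),o["tool_pos"].round(1),"F",o["force"].round(1),"gap",round(o["finger_gap"],1),"q",np.round(o["joint_positions"],2))
E
python3 - <<'E'
from h import *
R=Rt(ROD[2])
for q,y,z in[(ROD,-40,38),(STAND,-40,85),(STAND,-115,200),(RACK,-300,50),(RACK,-115,50)]:
    print(ctrl.inverse_kinematics(tcp(q,y,z),Rt(q[2])))
o=ctrl.get_obs();p=o["tool_pos"].copy();p[2]=320
ctrl.move_straight(p,rate=250)
ctrl.movep(tcp(ROD,-40,160),R);st()
ctrl.move_straight(tcp(ROD,-40,38),rate=100);st()
ctrl.gripper_close(35);st()
ctrl.move_straight(tcp(ROD,-40,45),rate=40);st()
ctrl.move_straight(tcp(ROD,48,45),rate=60);st()
ctrl.move_straight(tcp(ROD,48,140),rate=100);st()
for n in("scene","top"): cv2.imwrite(f"pics/{n}1.png",ctrl.grab_frame(n))
t=cv2.imread("pics/top1.png")[150:270,330:530];s=cv2.imread("pics/scene1.png")[200:320,130:330]
f=lambda c:np.clip(cv2.resize(c,None,fx=4,fy=4)*1.5,0,255)[:300] if 0 else np.clip(cv2.resize(c,(500,300))*1.5,0,255)
cv2.imwrite("pics/c.png",np.vstack([f(t),f(s)]))
E
```

```text
[ 0.63985151  0.71276718 -0.29691865  1.55136433  0.24397777  0.91410839
  0.19805864]
[ 0.19891456  0.65633439 -0.66534339  1.65139863  0.46492476  0.99763741
 -0.57387034]
[ 0.35134761  0.5161373  -0.70684262  1.57873836  0.35420189  1.17864273
 -0.37892722]
[ 0.64063542  0.39901692 -0.45276233  2.09204591  0.26546745  0.70468447
 -0.05000133]
[ 0.3803895   0.41405378 -0.61522853  2.11219856  0.36087725  0.71764334
 -0.53589139]
2.53 [ 607.  -320.2  141.6] F [-0.6 -0.2  0. ] gap 93.9 q [ 0.67  0.58 -0.33  1.47  0.2   1.12  0.23]
3.9 [ 608.1 -318.6   19.7] F [-0.3  0.8  0.1] gap 93.9 q [ 0.64  0.71 -0.3   1.55  0.25  0.92  0.19]
5.32 [ 607.7 -318.4   19. ] F [-0.3 -0.2  0.1] gap 0.4 q [ 0.64  0.71 -0.3   1.55  0.25  0.92  0.19]
5.64 [ 607.9 -318.6   26.5] F [-0.6 -0.5 -0.2] gap 0.3 q [ 0.65  0.7  -0.31  1.55  0.25  0.93  0.2 ]
7.26 [ 613.1 -231.    25.9] F [0.1 0.3 0.6] gap 0.4 q [ 0.54  0.66 -0.32  1.64  0.25  0.89  0.06]
8.36 [ 612.9 -230.5  120.3] F [-0.6  0.7  0. ] gap 0.3 q [ 0.56  0.55 -0.34  1.58  0.2   1.05  0.09][ WARN:0@3.802] global loadsave.cpp:1063 imwrite_ Unsupported depth image for selected encoder is fallbacked to CV_8U.
```

View pics/c.png

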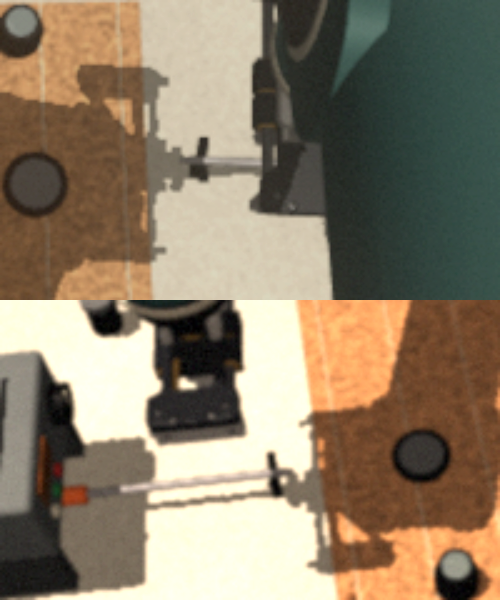

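The grasp missed: the gap read 0.4 mm and the rod is still stowed. I need to see the gripper relative to where it reports being.

Run:
```python
from h import *
o=ctrl.get_obs();p=o["tool_pos"];R=o["tcp_rot"];print(R.round(2))
out=[]
for n,(x0,y0) in(("top",(360,150)),("scene",(130,180))):
    im=cv2.resize(cv2.imread(f"pics/{n}1.png"),None,fx=4,fy=4,interpolation=cv2.INTER_CUBIC);im=np.clip(im*1.5,0,255).astype(np.uint8)
    for X,c in((p,(0,0,255)),(p-19*R[:,2],(0,255,0)),(p-97*R[:,2],(255,0,0)),(p+40*R[:,0],(255,0,255))):
        u=proj(n,X)[0];print(n,u.round(1));cv2.circle(im,tuple(int(v) for v in u*4),5,c,1)
    a,b=ray(n,(0,0),38),0
    for yl in(-95,-40,95):
        u=proj(n,W(ROD,[0,yl,38]))[0];cv2.circle(im,tuple(int(v) for v in u*4),4,(255,255,0),1)
    out.append(im[y0*4:y0*4+400 if 0 else y0*4+560,x0*4:x0*4+400])
    print(im.shape)
cv2.imwrite("pics/d.png",np.hstack(out))
```

```text
[[ 1.   -0.06 -0.  ]
 [-0.06 -1.    0.  ]
 [-0.   -0.   -1.  ]]
top [432.7 206.2]
top [434.9 204.1]
top [444.9 194.2]
top [432.8 186.8]
(1920, 2560, 3)
scene [220.8 252.7]
scene [219.3 248.3]
scene [212.9 228.9]
scene [221.1 268.7]
(1920, 2560, 3)
```

View pics/d.png

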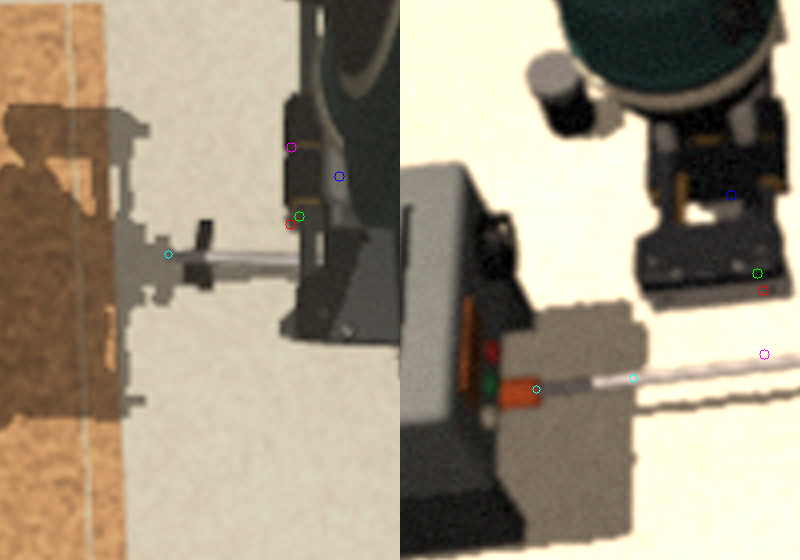

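Run:
```python
from h import *
p=np.array([500,-180,60.]);R=Rt(0)
ctrl.movep(p,R);st()
print(ctrl.move_straight([500,-180,-4],rate=50,contact_N=4));st()
n="top"
for n in("top","scene"): cv2.imwrite(f"pics/{n}2.png",ctrl.grab_frame(n))
o=ctrl.get_obs();p=o["tool_pos"];R=o["tcp_rot"]
out=[]
for n in("top","scene"):
    im=cv2.resize(cv2.imread(f"pics/{n}2.png"),None,fx=4,fy=4,interpolation=cv2.INTER_CUBIC);im=np.clip(im*2.,0,255).astype(np.uint8)
    for X,c in((p,(0,0,255)),(p-19*R[:,2],(0,255,0)),(p-97*R[:,2],(255,0,0)),(p+40*R[:,0],(255,0,255))):
        u=proj(n,X)[0];cv2.circle(im,tuple(int(v) for v in u*4),5,c,1)
    u=(proj(n,p)[0]*4).astype(int);print(n,u/4-[50,75],"crop origin px")
    out.append(im[u[1]-300:u[1]+300,u[0]-200:u[0]+200])
cv2.imwrite("pics/e.png",np.hstack(out))
ctrl.move_straight([500,-180,100.]);st()
```

```text
9.07 [ 500.1 -180.1   60.1] F [ 0.4  0.1 -0.1] gap 0.3 q [ 0.59  0.43 -0.37  1.94  0.21  0.81  0.11]
False
10.5 [ 500.2 -180.1   -3.7] F [-0.4  0.1 -0.1] gap 0.2 q [ 0.56  0.53 -0.34  1.97  0.27  0.69  0.06]
top [349.5  194.75] crop origin px
scene [195. 161.] crop origin px
11.44 [ 499.5 -179.9   99.2] F [-0.7  0.1 -0.4] gap 0.4 q [ 0.61  0.37 -0.39  1.91  0.18  0.89  0.13]
```

View pics/e.png

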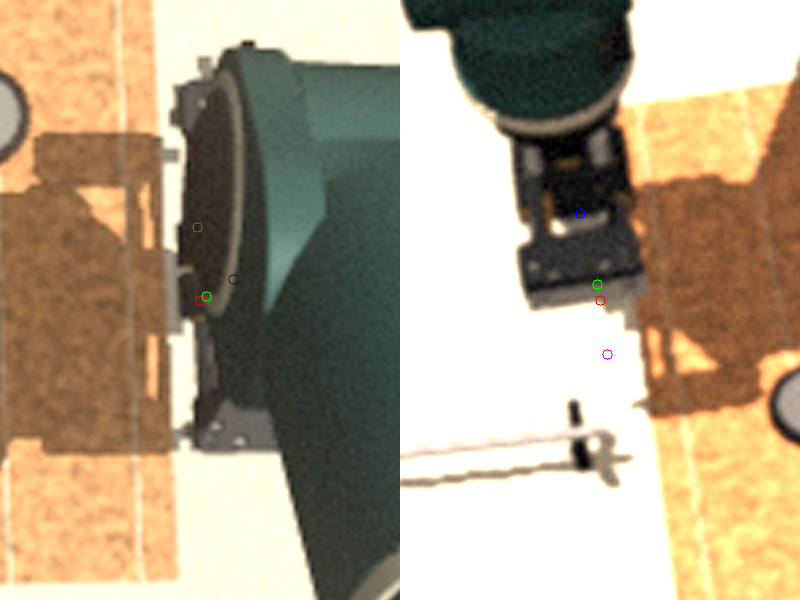

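No table contact at a reported z of -3.7, so the real fingertips are higher than reported. I'll probe down to find that offset.

Run:
```python
from h import *
ctrl.move_straight([500,-180,0.],rate=150)
print(ctrl.move_straight([500,-180,-60],rate=30,contact_N=4));st()
n="top"
for n in("top","scene"): cv2.imwrite(f"pics/{n}3.png",ctrl.grab_frame(n))
o=ctrl.get_obs();p=o["tool_pos"];R=o["tcp_rot"]
p=p*[1,1,0]
out=[]
for n in("top","scene"):
    im=cv2.resize(cv2.imread(f"pics/{n}3.png"),None,fx=4,fy=4,interpolation=cv2.INTER_CUBIC);im=np.clip(im*2.,0,255).astype(np.uint8)
    B=[p-97*R[:,2]+sx*88.5*R[:,0]+sy*37.5*R[:,1] for sx,sy in((1,1),(1,-1),(-1,-1),(-1,1))]
    for X,c in[(p,(0,0,255)),(p-19*R[:,2],(0,255,0))]+[(b,(255,0,255)) for b in B]:
        u=proj(n,X)[0];cv2.circle(im,tuple(int(v) for v in u*4),5,c,1)
    u=(proj(n,p)[0]*4).astype(int);print(n,u/4-[50,75],"crop origin px")
    out.append(im[u[1]-300:u[1]+300,u[0]-200:u[0]+200])
cv2.imwrite("pics/f.png",np.hstack(out))
ctrl.move_straight([500,-180,60.]);st()
```

```text
True
13.28 [ 500. -180.  -26.] F [-2.9 -0.1 12. ] gap 0.8 q [ 0.55  0.57 -0.32  1.97  0.29  0.64  0.04]
top [349.75 194.5 ] crop origin px
scene [195.   160.25] crop origin px
14.11 [ 499.5 -179.9   59.2] F [-0.5 -0.  -0.1] gap 0.2 q [ 0.6   0.43 -0.38  1.94  0.21  0.81  0.1 ]
```

View pics/f.png

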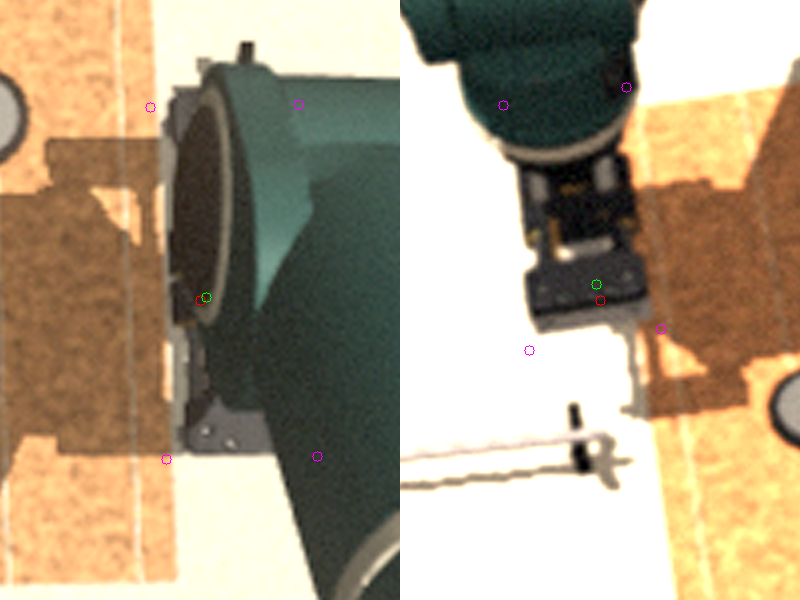

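True fingertips are about 25 mm above the reported TCP, measured by touching the table, and lateral agreement looks good. I'll correct for this and redo the grasp.

```bash
sed -i 's/z-19\])/z-19-DZ])/; s/^ROD=/DZ=25.5;ROD=/' h.py
python3 - <<'E'
from h import *
R=Rt(ROD[2])
ctrl.ungrasp()
ctrl.movep(tcp(ROD,-40,110),R);st()
print(ctrl.move_straight(tcp(ROD,-40,38),rate=80,contact_N=5));st()
ctrl.gripper_close(35);st()
if ctrl.get_obs()["finger_gap"]>5:
    ctrl.move_straight(tcp(ROD,-40,44.5),rate=40);st()
    ctrl.move_straight(tcp(ROD,47,44.5),rate=60);st()
    ctrl.move_straight(tcp(ROD,47,140),rate=120);st()
    for n in("scene","top"): cv2.imwrite(f"pics/{n}4.png",ctrl.grab_frame(n))
    q=np.array(W(ROD,[0,87,0])[0]);
    for n in("scene","top"):
        print(n,[proj(n,W(ROD,[0,y+87,140]))[0].round(1) for y in(-175,-95,-40,95)])
E
```

```text
16.29 [ 607.5 -317.8   65.1] F [-0.1  0.4 -0.3] gap 93.8 q [ 0.65  0.66 -0.31  1.53  0.23  0.99  0.21]
False
17.34 [ 608.  -318.6   -6. ] F [-0.6 -0.1  0. ] gap 94.1 q [ 0.64  0.74 -0.29  1.56  0.26  0.87  0.19]
18.64 [ 607.7 -318.4   -6.5] F [ 0.2 -0.3  0.4] gap 6.8 q [ 0.64  0.75 -0.29  1.56  0.26  0.87  0.19]
18.96 [ 6.078e+02 -3.185e+02  4.000e-01] F [-0.9 -0.7 -0.9] gap 6.8 q [ 0.64  0.74 -0.29  1.56  0.26  0.88  0.19]
20.56 [ 613.1 -232.    -0. ] F [ 0.4 -0.5 -1. ] gap 6.8 q [ 0.53  0.69 -0.3   1.64  0.26  0.84  0.06]
21.51 [ 612.7 -231.5   94.7] F [ 0.1  0.5 -1.8] gap 7.2 q [ 0.55  0.58 -0.33  1.6   0.21  1.    0.09]
scene [array([155.3, 255. ]), array([193. , 251.1]), array([218.8, 248.4]), array([281.1, 241.8])]
top [array([504.2, 206.8]), array([463.5, 205. ]), array([435.5, 203.8]), array([366.6, 200.8])]
```

```bash
cat >> h.py <<'E'
def view(i,out,boxes,pts,k=4,g=1.6):
    ims=[]
    for n,(x0,y0,w,h) in boxes.items():
        c=cv2.resize(cv2.imread(f"pics/{n}{i}.png")[y0:y0+h,x0:x0+w],None,fx=k,fy=k,interpolation=cv2.INTER_CUBIC);c=np.clip(c*g,0,255).astype(np.uint8)
        for X,col in pts:
            u=(proj(n,X)[0]+.5-[x0,y0])*k;cv2.circle(c,tuple(int(v) for v in u),3,col,1)
        for a in range(0,w,10): cv2.line(c,(a*k,0),(a*k,5),(0,255,0),1);cv2.putText(c,str(x0+a),(a*k,14),0,.3,(0,255,0),1) if a%20==0 else 0
        for b in range(0,h,10): cv2.line(c,(0,b*k),(5,b*k),(0,255,0),1);cv2.putText(c,str(y0+b),(7,b*k+4),0,.3,(0,255,0),1) if b%20==0 else 0
        ims.append(c)
    W_=max(c.shape[1] for c in ims)
    cv2.imwrite(out,np.vstack([cv2.copyMakeBorder(c,0,0,0,W_-c.shape[1],0) for c in ims]))
E
python3 - <<'E'
from h import *
R=Rt(STAND[2])
ctrl.move_straight(tcp(ROD,47,180),rate=150)
ctrl.movep(tcp(STAND,-40,170),R);st()
ctrl.move_straight(tcp(STAND,-40,110),rate=100);st()
for n in("scene","top"): cv2.imwrite(f"pics/{n}5.png",ctrl.grab_frame(n))
pts=[(W(STAND,[0,y,110])[0],(255,255,0)) for y in(-175,-95,95)]+[(W(STAND,[sx*42.5,y,0])[0],(255,0,255)) for sx in(1,-1) for y in(-65,65)]+[(W(STAND,[sx*15.5,y,95])[0],(0,0,255)) for sx in(1,-1) for y in(-65,65)]
view(5,"pics/g.png",{"top":(170,180,190,70),"scene":(310,200,150,80)},pts)
E
```

```text
23.42 [623.7 139.6 125.3] F [ 0.4 -0.5 -1.4] gap 6.5 q [ 0.06  0.53 -0.45  1.61  0.26  1.05 -0.42]
24.17 [623.6 141.6  65.9] F [-0.  -0.6 -1. ] gap 7.0 q [ 0.04  0.6  -0.43  1.66  0.29  0.95 -0.45]
```

View pics/g.png

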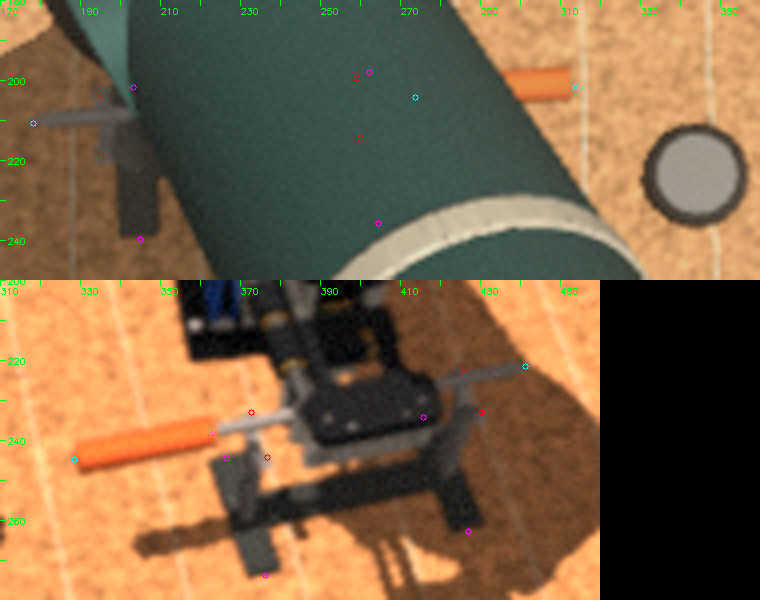

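The rod matches the prediction within about 1 px in both views: it is level, with the tip at top (178,210) and the handle end at top (313,201). The forks also lie on the predicted notch tips, so I'll lower, release and regrasp by the handle.

Run:
```python
from h import *
R=Rt(STAND[2])
print(ctrl.move_straight(tcp(STAND,-40,84),rate=40,contact_N=4));st()
ctrl.ungrasp();st()
ctrl.move_straight(tcp(STAND,-40,150),rate=150)
ctrl.move_straight(tcp(STAND,-115,150),rate=200)
for n in("scene","top"): cv2.imwrite(f"pics/{n}6.png",ctrl.grab_frame(n))
print(ctrl.move_straight(tcp(STAND,-115,85.5),rate=100,contact_N=6));st()
ctrl.gripper_close(60);st()
pts=[(W(STAND,[0,y,85])[0],(255,255,0)) for y in(-175,-95,95)]
view(6,"pics/i.png",{"top":(170,180,190,70),"scene":(310,200,150,80)},pts)
```

```text
True
24.86 [623.3 141.4  40.6] F [4.1 0.6 0.6] gap 6.8 q [ 0.03  0.63 -0.42  1.67  0.31  0.91 -0.46]
26.23 [622.6 141.2  40.7] F [0.3 0.6 0.5] gap 94.1 q [ 0.03  0.63 -0.42  1.67  0.31  0.91 -0.46]
False
28.23 [627.3  66.7  41.5] F [-0.3  1.1  0.2] gap 94.0 q [ 0.14  0.62 -0.41  1.69  0.3   0.9  -0.34]
29.41 [627.1  66.5  41.1] F [ 0.9 -1.   0.7] gap 16.6 q [ 0.14  0.62 -0.41  1.69  0.3   0.9  -0.34]
```

View pics/i.png

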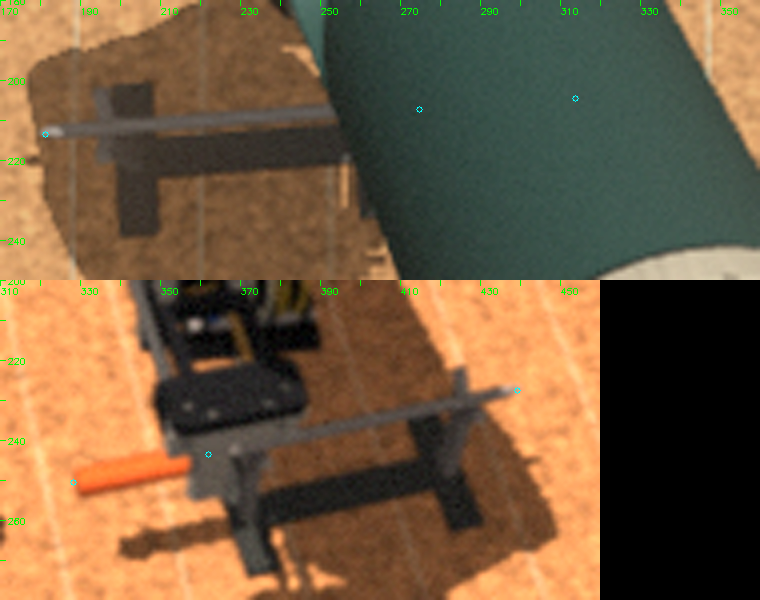

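The rod is seated in both notches (tip at top (181,213), on the prediction), and the handle is gripped with a 16.6 mm gap. I'll refine the reel positions numerically from the first images by colour.

Run:
```python
from h import *
boxes={"top":(220,260,50,50),"scene":(350,175,45,50)}
def mask(n,c):
    x,y,w,h=boxes[n];im=cv2.imread(f"pics/{n}0.png")[y:y+h,x:x+w].astype(float)+1;B,G,R=im[...,0],im[...,1],im[...,2]
    m={"blue":(B>R*1.25)&(B>45),"white":(B>70)&(R<B*1.5)&(R>B*.95),"yel":(R>B*2.2)&(G>R*.74)&(R>60)}[c]
    m=m.astype(np.uint8);k,l,s,_=cv2.connectedComponentsWithStats(m,connectivity=8)
    for i in range(1,k):
        if s[i,4]<6:m[l==i]=0
    v,u=np.nonzero(m);return np.c_[u+x,v+y]
th=np.linspace(0,2*np.pi,73)
def sil(n,q,yc):
    L=np.array([[37*np.cos(t),yc+e,50+37*np.sin(t)] for e in(-6.,6) for t in th]);L=L[L[:,2]>36]
    p=proj(n,W(q,L));return np.r_[p.min(0),p.max(0)]
obs={(n,c):(lambda a:np.r_[np.percentile(a,1,0),np.percentile(a,99,0)])(mask(n,c)) for n in boxes for c in("blue","white","yel")}
for k,v in obs.items():print(k,v.round(1),len(mask(*k)))
Y={"blue":-21.5,"white":0,"yel":21.5}
f=lambda q:np.concatenate([(sil(n,q,Y[c])-obs[n,c])[[0,1,2,3] if n=="top" else [0,1,2]] for n,c in obs])
r=least_squares(f,RACK,loss="soft_l1",x_scale=[1,1,.01],diff_step=1e-4);print(r.x);print([(k,(sil(k[0],r.x,Y[k[1]])-obs[k]).round(1)) for k in obs])
```

```text
('top', 'blue') [248.  269.3 257.  301. ] 132
('top', 'white') [220.  283.4 244.  307.6] 37
('top', 'yel') [226.  267.5 236.  301. ] 154
('scene', 'blue') [360. 183. 369. 205.] 104
('scene', 'white') [371.  186.2 372.8 195.8] 16
('scene', 'yel') [377.8 180.  386.  204. ] 81
[ 4.68915432e+02  1.57047406e+02 -9.97836097e-02]
[(('top', 'blue'), array([-1.3, -1. ,  0.3,  3.7])), (('top', 'white'), array([ 16. , -15.9,   3.1,  -3.8])), (('top', 'yel'), array([-0.8, -0.8,  0.9,  2. ])), (('scene', 'blue'), array([ 0.7, -3.2,  0.8,  3.7])), (('scene', 'white'), array([-2.1, -6.9,  5.6, 12.3])), (('scene', 'yel'), array([-0.7, -1.3,  1. ,  3.5]))]
```

```bash
sed -i 's/RACK=(468,151,-.065)/RACK=(471,154,-.07)/' h.py
python3 - <<'E'
from h import *
ctrl.move_straight(tcp(STAND,-115,170),rate=120);st()
print(ctrl.get_obs()["wrist_torque"])
R=Rt(RACK[2])
ctrl.movep(tcp(RACK,-115-165,150),R);st()
ctrl.move_straight(tcp(RACK,-115-165,50),rate=120);st()
for n in("scene","top"): cv2.imwrite(f"pics/{n}7.png",ctrl.grab_frame(n))
th=np.linspace(0,2*np.pi,24,endpoint=False)
pts=[(W(RACK,[0,y-165,50])[0],(255,255,0)) for y in(-175,-95,0,95)]+[(W(RACK,[37.5*np.cos(t),-28.5,50+37.5*np.sin(t)])[0],(255,0,255)) for t in th]+[(W(RACK,[37.5*np.cos(t),28.5,50+37.5*np.sin(t)])[0],(0,0,255)) for t in th]
view(7,"pics/j.png",{"top":(215,250,190,65),"scene":(250,165,150,65)},pts,k=4,g=1.7)
E
```

```text
30.27 [626.5  66.4 124.7] F [-0.2  0.1 -1.1] gap 16.4 q [ 0.17  0.52 -0.44  1.64  0.25  1.04 -0.3 ]
[-0.11480014 -0.09581537 -0.01410568]
31.28 [ 452.6 -124.5  105.7] F [ 0.3 -0.3 -0.8] gap 16.7 q [ 0.57  0.26 -0.41  2.05  0.14  0.86  0.01]
32.27 [ 451.9 -125.3    6. ] F [ 1.1 -0.9 -1.5] gap 16.3 q [ 0.51  0.43 -0.36  2.11  0.25  0.64 -0.09]
```

View pics/j.png

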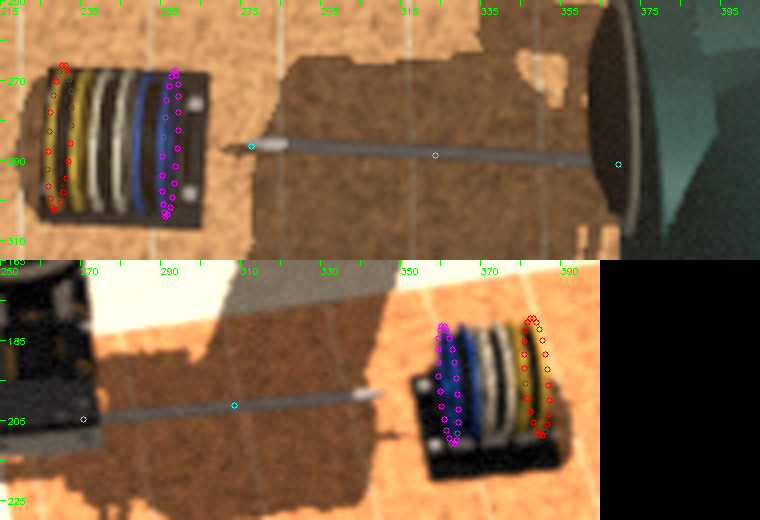

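The rod and hubs line up within about 2 mm. In the top view the tip is at (277,286), pointing into the reel row, whose rim spans rows 267–303. I'll nudge -1 mm in x and thread with a contact guard.

Run:
```python
from h import *
d=np.array([-1,0,0])
print(ctrl.move_straight(tcp(RACK,-115-95,50)+d,rate=90,contact_N=3.5));st()
print(ctrl.move_straight(tcp(RACK,-115+15,50)+d,rate=70,contact_N=3.5));st()
for n in("scene","top"): cv2.imwrite(f"pics/{n}8.png",ctrl.grab_frame(n))
for n in("scene","top"):
    a=cv2.imread(f"pics/{n}7.png").astype(int);b=cv2.imread(f"pics/{n}8.png").astype(int)
    u=proj(n,W(RACK,[0,110,50]))[0];print(n,u)
    dd=np.abs(a-b).sum(2)
    x,y=u.astype(int);print(dd[y-5:y+6:1,x-4:x+20:2] if n=="top" else dd[y-5:y+6,x-20:x+4:2])
```

```text
False
33.29 [455.3 -56.    5.5] F [ 0.6  0.1 -0.9] gap 16.4 q [ 0.37  0.42 -0.37  2.14  0.25  0.63 -0.25]
False
35.02 [463.   53.9   5.5] F [-0.3  0.7 -0.4] gap 16.6 q [ 0.15  0.43 -0.39  2.12  0.27  0.64 -0.5 ]
scene [414.90624832 190.80336147]
[[197 193 136  37   4  13   4  20   8  13  21  22]
 [213 221 185  69   9   7   3  12   3   4  19   8]
 [220 205 201 125  37   6  10   9   6  10   4   2]
 [206 180 197 197  60   0   6  14  15  10   2  12]
 [206 177 184 212  97  20  18   7  11  13  17   7]
 [210 188 190 204 156  72  35  28  40  50  31  13]
 [238 212 187 168 194 161  79  71  70  91  69  13]
 [228 208 201 163 221 230 117  85  82 100  92  16]
 [209 220 215 171 220 228 145  84  74  62  51   9]
 [196 212 219 184 210 214 126  40  30  13   2   6]
 [186 214 228 195 194 221 160  53   6   9   5  12]]
top [189.93341217 282.02935321]
[[  9  13  12   5  10  12  47 138 140 137 133 138]
 [ 12  14  12   4   8  16  52 146 122 129 143 139]
 [ 10  13   9  16  10  25  50 140 132 135 138 143]
 [  7  12  19  23  23  38  44  99 146 122 155 167]
 [ 15  12  32  50  68  58  56  68 119 119 179 172]
 [ 11  49  87  66  65  51  55  54  68 124 169 151]
 [  9 151 132 105  83  75  63  52  73 154 146 138]
 [ 10  91  93 139 144 121 113  71 136 173 134 142]
 [ 13  10  29  75  75  73 100 136 138 161 142 148]
 [ 10  12   4   4   7   9  50 129 142 146 134 132]
 [ 10   8   8  10   8  10  39 135 140 142 137 126]]
```

Run:
```python
from h import *
d=np.array([-1,0,0])
ctrl.move_straight(tcp(RACK,-100,62)+d,rate=30);st()
ctrl.move_straight(tcp(RACK,-100,160)+d,rate=70);st();print(ctrl.get_obs()["wrist_torque"].round(3))
ctrl.move_straight(tcp(STAND,-115,150),rotation=Rt(STAND[2]),rate=70);st()
ctrl.move_straight(tcp(STAND,-115,115),rate=50);st()
for n in("scene","top"): cv2.imwrite(f"pics/{n}9.png",ctrl.grab_frame(n))
pts=[(W(STAND,[0,y,115])[0],(255,255,0)) for y in(-175,-95,95)]+[(W(STAND,[sx*15.5,y,95])[0],(0,0,255)) for sx in(1,-1) for y in(-65,65)]
view(9,"pics/k.png",{"top":(170,180,190,70),"scene":(310,195,150,80)},pts)
```

```text
35.67 [463.1  54.2  17.6] F [-1.2 -0.5 -1.5] gap 16.2 q [ 0.16  0.41 -0.4   2.11  0.25  0.66 -0.48]
37.22 [462.8  54.2 115.1] F [-0.5  0.1 -2.1] gap 16.6 q [ 0.22  0.24 -0.46  2.05  0.14  0.88 -0.38]
[-0.224 -0.069 -0.084]
39.72 [626.8  66.5 105.6] F [ 0.5  0.7 -2.1] gap 16.9 q [ 0.16  0.54 -0.43  1.65  0.25  1.01 -0.3 ]
40.57 [627.1  66.6  70.7] F [ 0.2  0.8 -1.8] gap 16.3 q [ 0.15  0.58 -0.41  1.68  0.27  0.94 -0.32]
```

View pics/k.png

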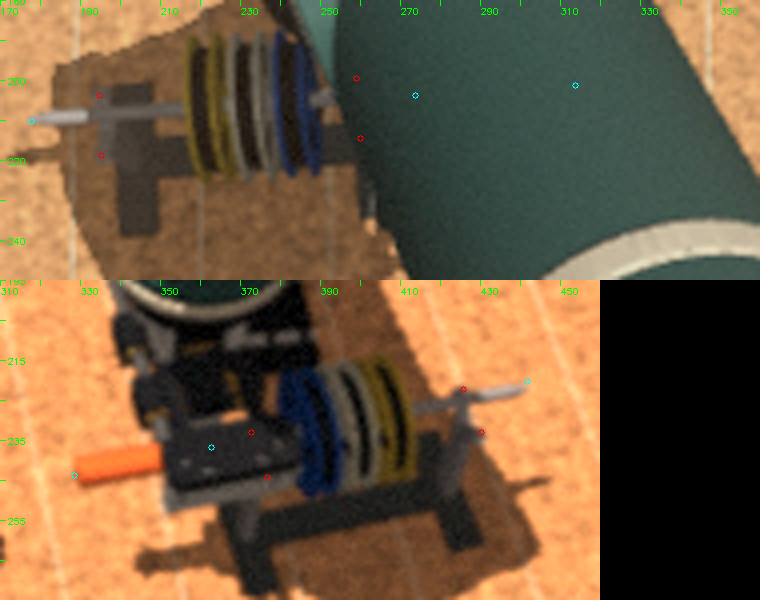

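All three reels hang on the rod between the forks, reels at top columns 217–251 and forks at about 197 and 260. The tip at scene (440,222) is about 1.5 px low, a small droop. I'll lower gently and release.

Run:
```python
from h import *
for u in((217.5,222),(250,222)): print(ray("top",u,112).round(0))
c=np.array(STAND[:2])
print(ctrl.move_straight(tcp(STAND,-115,85),rate=25,contact_N=8));st()
ctrl.ungrasp();st()
ctrl.move_straight(tcp(STAND,-115,190),rate=120)
ctrl.movep([420,-200,250],Rt(0));ctrl.dwell(.3);st()
for n in("scene","top"): cv2.imwrite(f"pics/{n}10.png",ctrl.grab_frame(n))
# numeric check: orange handle axis endpoints vs. prediction
th=lambda n,y:proj(n,W(STAND,[0,y,85]))[0].round(1)
for n,(x0,y0,w,h) in {"top":(255,185,70,40),"scene":(318,225,50,35)}.items():
    im=cv2.imread(f"pics/{n}10.png")[y0:y0+h,x0:x0+w]
    H=cv2.cvtColor(im,cv2.COLOR_BGR2HSV);m=(H[...,0]<12)&(H[...,1]>165)&(H[...,2]>90)
    v,u=np.nonzero(m);P_=np.c_[u+x0,v+y0].astype(float);P_=P_[np.all(abs(P_-np.median(P_,0))<25,axis=1)]
    print(n,len(P_),"orange median",np.median(P_,0),"x range",np.percentile(P_[:,0],[2,98]),"pred mid",th(n,-135),"ends",th(n,-175),th(n,-95),"tip",th(n,95))
```

```text
[591. 197. 112.]
[590. 133. 112.]
False
42.02 [627.3  66.6  40.9] F [1.1 0.2 2.5] gap 16.6 q [ 0.14  0.61 -0.4   1.69  0.29  0.89 -0.33]
43.26 [626.9  66.5  40.5] F [ 0.1 -0.5 -0.1] gap 94.0 q [ 0.14  0.61 -0.4   1.69  0.29  0.89 -0.33]
45.91 [ 420.3 -199.6  249.8] F [ 0.3 -0.2  0.3] gap 94.2 q [ 0.74  0.08 -0.38  1.89  0.03  1.18  0.35]
top 153 orange median [293. 206.] x range [274. 310.] pred mid [293.8 205.5] ends [313.3 204.2] [274.3 206.8] tip [180.9 213. ]
scene 291 orange median [345. 247.] x range [329. 362.] pred mid [344.8 246.6] ends [327.9 250.1] [361.5 243.1] tip [438.8 227. ]
```

Run:
```python
from h import *
a=cv2.imread("pics/top0.png");b=cv2.imread("pics/top10.png")
for nm,(x,y) in {"amber":(108,258),"loupe":(338,162),"lenscap":(344,223),"canister":(488,320)}.items():
    A=cv2.cvtColor(a[y-18:y+18,x-18:x+18],6);B=cv2.cvtColor(b[y-28:y+28,x-28:x+28],6)
    r=cv2.matchTemplate(B,A,cv2.TM_CCOEFF_NORMED);_,m,_,l=cv2.minMaxLoc(r);print(nm,round(m,2),"shift",np.array(l)-10)
for n,(x0,y0,w,h) in {"top":(205,180,60,55),"scene":(365,210,60,50)}.items():
    im=cv2.imread(f"pics/{n}10.png")[y0:y0+h,x0:x0+w].astype(float)+1;B,G,R=im[...,0],im[...,1],im[...,2]
    for c,m in(("blue",(B>R*1.25)&(B>40)),("yel",(R>B*2)&(G>R*.76)&(R>50))):
        v,u=np.nonzero(m);print(n,c,len(u),np.median(u)+x0,np.median(v)+y0)
    for c,y in(("blue",-36.5),("yel",6.5)): print(" pred",c,proj(n,W(STAND,[0,y,82]))[0].round(0))
```

```text
amber 1.0 shift [0 0]
loupe 1.0 shift [0 0]
lenscap 1.0 shift [0 0]
canister 0.34 shift [-10  -4]
top blue 151 246.0 209.0
top yel 229 225.0 210.0
 pred blue [246. 209.]
 pred yel [225. 210.]
scene blue 220 386.0 238.0
scene yel 71 404.0 234.0
 pred blue [386. 239.]
 pred yel [403. 235.]
```

Run:
```python
from h import *
a=cv2.imread("pics/scene0.png");x,y=171,204
for i in(8,9,10):
    b=cv2.imread(f"pics/scene{i}.png");r=cv2.matchTemplate(cv2.cvtColor(b[y-24:y+24,x-22:x+22],6),cv2.cvtColor(a[y-14:y+14,x-12:x+12],6),cv2.TM_CCOEFF_NORMED)
    _,m,_,l=cv2.minMaxLoc(r);print(i,round(m,2),np.array(l)-10)
    b=cv2.imread(f"pics/top{i}.png");t=cv2.imread("pics/top0.png");r=cv2.matchTemplate(cv2.cvtColor(b[300:340,468:508],6),cv2.cvtColor(t[308:332,476:500],6),5);_,m,_,l=cv2.minMaxLoc(r);print(" top",round(m,2),np.array(l)-8)
st();ctrl.finish_job()
```

```text
8 0.89 [0 0]
 top 1.0 [0 0]
9 0.89 [0 0]
 top 1.0 [0 0]
10 0.89 [0 0]
 top 0.45 [-7  2]
46.01 [ 420.2 -199.8  249.9] F [ 0.2 -0.2 -0.3] gap 93.8 q [ 0.74  0.07 -0.38  1.89  0.03  1.18  0.35]
the job is handed in; nothing more can be done
```

The job is done and handed in at 46.0 s of the 64 s allowed. The rod was drawn out by its bare shaft, laid in both notches and released. It was then retaken by the handle, threaded through all three reels, and laid back loaded.

**What went wrong:** my first grasp closed on nothing above the rod. The real fingertips turned out to be about 25 mm higher than the reported TCP. I found this by touching the bare table once (about 12 N) and corrected for it from then on.

**Last checks:**
- **Rod and reels:** the orange handle and the yellow and blue reels lie within about 1 px of the predicted seated position in both camera views. The white reel was seen between them on the rod just before lowering, but my colour check did not test it separately afterwards.
- **Reel clearance:** just before lowering, the reels spanned about y 133–197 mm. The fork inner faces are at about 120 and 242 mm.
- **Bystanders:** the bottle, loupe and lens cap show zero shift in the top view. The canister shows zero shift in the scene view. The final top view of it did not match (0.45); the arm was probably in the way, and the two top pictures before that matched exactly.
- **Droop:** the loaded rod's tip hung about 1.5 px (a few mm) low before seating. It seated with about 2.5 N of contact.
- **Not viewed:** my 12 pictures were used up before the final placing, so that state was checked by image code only.

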